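Cull the odd test cylinders, then lift the sagging bolt and hold the guard gate ajar

TASK

Before the mould inside the guard is loaded, cull the batch on the board: put the two odd mortar cylinders, the short one and the broken one, in the grey tray, and leave the sound ones standing where they are. Then open the guard's gate for your colleague: its sagging bolt catches on the bent keeper, so lift the bolt by its upright handle while pulling it back, and swing the gate about 30 degrees towards you. A spring closes the gate, so finish while still holding it ajar and still; disturb nothing else on the bench.

Things in the scene. Friction and masses are not known exactly. Their poses are not given: they have to be found in the camera images.
- short: odd mortar test cylinder, cast too short: 34 mm diameter, 32 mm high, standing upright, about 65 g; origin at the centre of its underside, z up
- chipped: odd mortar test cylinder, broken: 34 mm diameter and 50 mm high, but everything above 26 mm is broken away on its own +x side, falling in rough steps from the full height on the -x side; standing upright, about 80 g; round and whole below 26 mm; origin at the centre of its underside, z up
- whole_a: sound mortar test cylinder, 34 mm diameter, 50 mm high, standing upright, about 100 g; same grey mortar as the odd ones; origin at the centre of its underside, z up
- whole_b: sound mortar test cylinder, 34 mm diameter, 50 mm high, standing upright, about 100 g; same grey mortar as the odd ones; origin at the centre of its underside, z up
- whole_c: sound mortar test cylinder, 34 mm diameter, 50 mm high, standing upright, about 100 g; same grey mortar as the odd ones; origin at the centre of its underside, z up
- board: fixed plywood board the batch stands on, 180 (x) x 220 (y) x 12 mm; origin at the centre of its underside, so its top is at 12 mm. Six places in a grid, centres at x = -45 and +45 mm, y = -70, 0 and +70 mm in its frame, hold the five cylinders and one pot in any order
- reject: fixed open grey plastic tray for rejects, 130 (x) x 180 (y) x 28 mm high outside, walls and floor 5 mm; origin at the centre of its underside, z up; empty at the start
- guard: fixed low aluminium guard around a jolting table; origin on the bench under the middle of the gate. Its -x side (towards the robot) has the gate, along its y axis in the plane x = 0; a kick plate 70 mm high is fixed below the gate, the frame is 150 mm high. Hinge axis upright at y = -170 mm; keeper post at y = +112 to +170 mm
- gate: low gate of the guard, aluminium frame with clear panel, 20 mm thick, from 80 to 150 mm above the bench, 270 mm wide; origin on its upright hinge axis at bench height; its y axis runs along the gate to the free edge at y = +270 mm. Two guides of the bolt stand on it at y = 210 and 245 mm, up to 200 mm above the bench
- gate_angle (a joint): opening of the gate about its hinge, rad: 0 shut, grows as the gate turns anticlockwise seen from above and its free edge comes out of the guard towards the guard's -x side (to 1.2). A spring closer always pushes it shut: about 0.2 N m shut and 0.6 N m at 0.5 rad
- bolt: loose steel barrel bolt lying along the gate's top in worn, over-tall guides, about 250 g; origin on the rod's axis, under its upright handle, 168 mm above the bench when it sags down; its axes are the gate's. With bolt_draw 0 the origin is 185 mm from the hinge axis. Rod 10 mm diameter; the nose, 132 to 146 mm towards +y, has a round head of 28 mm diameter. Handle: upright round pin, 16 mm diameter, from the rod up to 89 mm above the origin
- bolt_handle (a point): the point to grip on the bolt's upright handle pin, on its axis, 70 mm above the rod's axis and 19 mm below the pin's top (238 mm above the bench when the bolt sags)
- bolt_draw (a joint): how far the bolt is drawn along the gate towards the hinge (the gate's -y), m: 0 fully shot, stop at 0.065. While the bolt sags, its head catches on the keeper's bent-up lip at 0.019 and goes no further; lifted, the head is past the lip from 0.041 and clear of the keeper from 0.046, only then can the gate open. About 1.5 N of rubbing
- bolt_lift (a joint): how far the bolt is lifted straight up in its guides, m: 0 sagged (its own weight takes it there), stop at 0.018. The head clears the lip when this is above 0.008, and must be kept so until bolt_draw passes 0.041
- keeper: steel keeper fixed on the post: open-topped channel with a cheek 48 mm high before and behind the bolt's head (free gap 36 mm), and across its inner end (guard y = 120 to 128 mm) a floor lip bent up to 162 mm above the bench, 8 mm above the underside of the sagging head; its origin coincides with the guard's
- pot: bystander: small white plastic pot with lid, 32 mm diameter, 42 mm high, standing on the board among the cylinders; not part of the batch; origin under its centre
- bottle1: bystander: white bottle 54 mm diameter, 110 mm high, standing beyond the board; origin under its centre
- bottle2: bystander: like bottle1
- vial: bystander: small white jar 40 mm diameter, 60 mm high, standing between the tray and the gate's side; origin under its centre
- tin: bystander: aluminium disc weight 66 mm diameter, 55 mm high; origin under its centre
- beaker: bystander: white plastic cup 66 mm diameter, 68 mm high; origin under its centre
- spatula: bystander: spatula lying on the bench; handle to its -x
- brush: bystander: brush lying on the bench; handle to its -x

How it is judged:
On the way, in this order (a step that is already met when the one before it is completed fails the run):
1. the short and the broken cylinder lie in the grey tray (x of short in the frame of reject between -0.06 and 0.06 m and y of short in the frame of reject between -0.085 and 0.085 m and z of each of short, chipped in the frame of reject below 0.03 m and linear speed of each of short, chipped below 0.03 m/s and x of chipped in the frame of reject between -0.06 and 0.06 m and y of chipped in the frame of reject between -0.085 and 0.085 m), for 0.2 s.
2. the bolt is drawn clear of the keeper (value of joint bolt_draw above 0.044 m), for 0.1 s.
3. the gate stands ajar, held by the fingers (value of joint gate_angle between 0.3 and 0.75 rad and contact force between the fingers and gate above 1 N), for 0.2 s.
At the end, for the whole second after the job is handed in: both odd cylinders rest in the grey tray, the three sound ones stand upright (within 0.2 rad) within 30 mm of where they were, and the gate is held still by the gripper's fingers (at least 1 N on the gate or its bolt) at 0.30 to 0.75 rad (17 to 43 degrees) (all of step 1 and all of step 3 and distance of each of whole_a, whole_b, whole_c from where it was at the start of the episode below 0.03 m and angle between each of whole_a, whole_b, whole_c's own z axis and vertical below 0.2 rad and velocity of joint gate_angle between -0.05 and 0.05 rad/s); the arm keeps its last pose, push and grip.
It fails at once if a bystander is shifted by more than 40 mm (distance of any of pot, bottle1, bottle2, vial, tin, beaker, spatula, brush from where it was at the start of the episode above 0.04 m).
It fails at once if a sound cylinder is knocked over (angle between any of whole_a, whole_b, whole_c's own z axis and vertical above 0.6 rad).
It also fails if it takes over 69 s, if anything falls off the work surface, if the arm or the gripper's body presses on something with over 40 N, if the wrist force passes 120 N, or if a joint passes its speed limit or range.

ROBOT

A 6-joint arm with a two-finger parallel gripper is mounted at the origin on the work surface. World frame = base frame: x ahead of the robot, y to its left, z up, the work surface at z = 0. Lengths are in m, angles in rad, forces in N, time in s.
With the tool pointing down it reaches from about 0.35 to 0.975 m from the base axis. Payload 4.9 kg.
Tool frame: the origin (TCP) lies midway between the tips of the shut fingers; the grasp point (between the pads) lies 19 mm behind it; z points along the fingers, y is the line along which they close (so a half turn about z gives the same grasp; the last joint's range is limited). The gripper opens to 85 mm and grips with 20 to 120 N. Pads are 22 mm wide; open, the fingers measure 114 mm over their backs; the gripper's body (76 mm by 85 mm) begins 54 mm behind the grasp point. The pads swing forward as they close: fully open they stand 13 mm farther back than shut.
Start: joints at [-1.388, 0.053, 1.613, -0, 1.476, -0.119], TCP at [0.186, -0.597, 0.231] pointing down, gripper open.
Joint ranges: [-3.01, 3.01], [-1.01, 2.22], [0.06, 2.58], [-1.02, 4.17], [0.09, 2.62], [-3.14, 3.14]. Speed limits (rad/s): [2.57, 2.57, 3.14, 3.14, 3.14, 3.14].

INTERFACE

Orientations are given as a unit quaternion [w, x, y, z].
In Python, from plant import state, grab_frame, camera_info, job_done, spot_in, masks_of, pinpoint gives the robot as it stands.
- The arm moves only by the shell command python3 -m handwheel 'ROWS' [OPENING]. ROWS is JSON, a list that holds one entry, the list of rows, each a list of 6 numbers: the shift along the world's x, y, z in m, then the turn, a rotation vector about the world's x, y, z in degrees. In form: [[[tx, ty, tz, ax, ay, az], ...]]. A call has 1 to 20 rows; each row shifts and turns the commanded pose from where the row before left it; what a row does not reach is not made up. A row lasts 1/12 s, in which the tool goes at most 41.7 mm and 7.16 degrees, less where a joint would pass 70% of its speed; a pose out of reach is approached as far as the arm can. A call is refused whole if a number of a shift passes 0.0417 or a number of a turn 7.16, either way. A call with a gripper value outside its range is refused whole. OPENING is the opening, from 0 (shut) to 1 (fully open), set as the call begins (- or left out, the last holds). The fingers move at their own pace and stop on an object; the grip force is fixed at half the most. Time passes only in rows, so rows that do not move let the fingers close. It gives the time, the measured TCP pose, the force, the opening and the grip force at its end, in the units of the state.
- state(): the state, without advancing time (a new reading comes with each control period).
- grab_frame(name): name is "side" or "top" or "wrist"; returns (picture, depth): 480x640x3 uint8, blue, green, red; 480x640 float32, m along the optical axis (not along the pixel's ray), 0 where there is no reading.
- camera_info(name): a dict with "fx", "fy", "cx", "cy" (pixels), "T" (4x4, takes a point from camera to world coordinates). Camera axes: x right, y up, looking along -z (the intrinsics and any distortion apply to the point x, -y, -z); pixel columns grow to the right and rows downward; lengths in m; the calibration is good to about 2 mm. The wrist camera is an equidistant fisheye: a pixel r from the principal point sees the ray r / f radians off the axis. A picture is of the moment at which its call begins: read the wrist's pose just before it. camera_info takes no time and is no camera call; for the wrist camera it gives the pose at the moment of the call.
- job_done(): hands the job in; it is judged then, once.
Trained networks look in the newest picture that a camera, given by its name, has taken for a name from the list of things; names that differ only in an ending like _2 or _b are one class to them, and where a whole thing is asked for, a point or a joint stands for the part that bears it (a point fixed in the world has none). Each returns a list of dicts, best first, with "conf" (0 to 1); they miss things now and then, are a little off and sometimes report something else, mostly with a low value. They report only what shows in the picture. A call takes as long as a camera call.
- spot_in(camera, thing): "box" ([left, top, width, height] in pixels, round what is visible of it).
- masks_of(camera, thing): "region" (480x640 bool, what is visible of it) and "box" ([left, top, width, height] in pixels, round what is visible of it).
- pinpoint(camera, thing): "position" ([column, row] in pixels: a listed point, or the origin of a listed thing).
The state is a dict: "time": time; "joint_pos": joint angles; "joint_vel": joint speeds; "joint_efforts": joint torques, N m; "tool_pos": TCP position; "tool_rot": TCP orientation; "contact_force": force on the tool from outside, world axes, zero at the start; "ft_torque": the same for the moment, N m; "gripper_width": opening from 0.0 (shut) to 1.0 (fully open); "grasp_force": force on a finger pad.
Only numpy, scipy, OpenCV 4.12 (cv2) and the standard library are available. Lean on these libraries where they do the work, as an engineer would, in place of code of your own. Each camera call takes 0.05 s, during which the arm holds its last target. There are 200 camera calls.

## Working session

There is one attempt and no reset: what is moved stays moved. The work goes in short steps, Python scripts to look and compute and a shell command to move; the robot and the scene stay as the last step left them, time stands still between calls to the robot, and variables do not carry over. Pictures are saved under pics/ and viewed, at most 10 in all, crops included, and the job is handed in when it is done.

```bash
mkdir -p pics; ls
python3 - <<'E'
from plant import *
import cv2
for n in ("top","side"):
    p,d=grab_frame(n); cv2.imwrite(f"pics/{n}1.png",p)
    c=camera_info(n); print(n,c)
print(state())
E
```

```text
pics
top {'fx': 513.7257489312227, 'fy': 513.7257489312227, 'cx': 318.5376194244424, 'cy': 237.37375100712416, 'T': array([[-0.00737996,  0.99158878, -0.12921775,  0.32353589],
       [-0.999964  , -0.00677702,  0.00510522,  0.01095306],
       [ 0.00418657,  0.12925077,  0.9916031 ,  1.57627389],
       [ 0.        ,  0.        ,  0.        ,  1.        ]])}
side {'fx': 480.790881621709, 'fy': 480.790881621709, 'cx': 322.6959763188987, 'cy': 240.3998076571213, 'T': array([[ 0.99736256,  0.05779218, -0.0439088 ,  0.49867395],
       [-0.0722767 ,  0.73553988, -0.67361499, -0.71149038],
       [-0.00663301,  0.67501196,  0.73777697,  0.93433647],
       [ 0.        ,  0.        ,  0.        ,  1.        ]])}
{'time': 0.1, 'joint_pos': array([-1.38797332e+00,  5.32811311e-02,  1.61415808e+00,  3.75536317e-07,
        1.47599583e+00, -1.19022566e-01]), 'joint_vel': array([-0.000802  , -0.00092903, -0.00181249, -0.00022047,  0.00136722,
       -0.00023315]), 'joint_efforts': array([-2.11129213e-04, -3.94904351e+01, -3.71364176e+01, -1.21297189e-04,
        3.91158756e-03,  1.22199961e-05]), 'tool_pos': array([ 0.18568577, -0.59619012,  0.23019114]), 'tool_rot': array([-9.20732916e-04,  9.88632340e-01,  1.50350414e-01, -2.91945479e-05]), 'contact_force': array([-0.20985153, -0.78286233,  0.16978251]), 'ft_torque': array([ 0.01389544, -0.01657298,  0.02283914]), 'grasp_force': 0.0, 'gripper_width': 1.003089379125055}
```

View pics/top1.png

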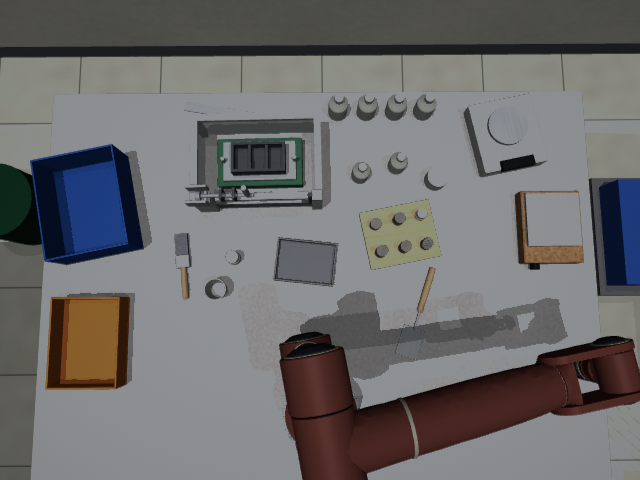

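View pics/side1.png

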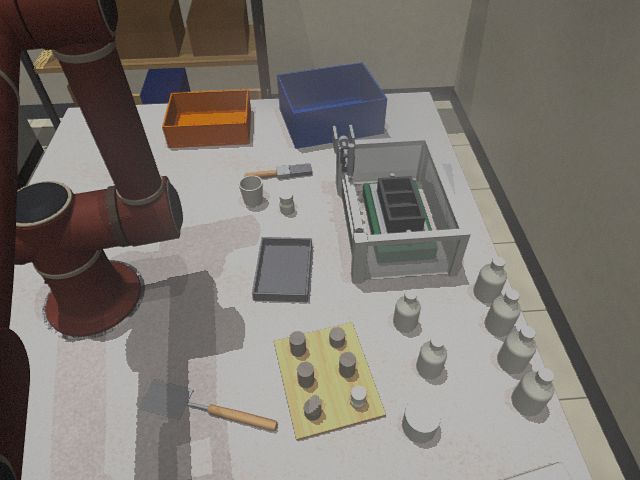

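```bash
cat > h.py <<'E'
from plant import *
import numpy as np, cv2
def world(cam,uv,z=None,depth=None):
    c=camera_info(cam);T=c["T"]
    uv=np.atleast_2d(uv).astype(float)
    r=np.c_[(uv[:,0]-c["cx"])/c["fx"],-(uv[:,1]-c["cy"])/c["fy"],-np.ones(len(uv))]
    if depth is not None: return (r*np.reshape(depth,(-1,1)))@T[:3,:3].T+T[:3,3]
    d=r@T[:3,:3].T; s=(z-T[2,3])/d[:,2]
    return T[:3,3]+d*s[:,None]
E
python3 - <<'E'
from h import *
np.set_printoptions(precision=3,suppress=True)
p,d=grab_frame("top")
for n in ["short","chipped","whole_a","pot","board","reject","vial","gate","bolt","guard","keeper"]:
    for m in masks_of("top",n)[:4]:
        if m["conf"]<.3: continue
        v,u=np.nonzero(m["region"]&(d>0))
        if len(u)<5: continue
        w=world("top",np.c_[u,v],depth=d[v,u])
        zt=np.percentile(w[:,2],95); t=w[w[:,2]>zt-.006]
        print(n,round(m["conf"],2),m["box"],"top",zt,"mid",(np.percentile(t,2,0)+np.percentile(t,98,0))[:2]/2,"all",np.percentile(w,2,0),np.percentile(w,98,0))
for cam in("top","side"):
    if cam=="side":grab_frame(cam)
    for n in ["bolt_handle","guard","gate","short","chipped","reject","bolt"]:
        print(cam,n,[(round(a["conf"],2),a["position"]) for a in pinpoint(cam,n)[:2]])
E
```

```text
short 0.46 [372.2, 220.1, 8.9, 9.5] top 0.049456310549243446 mid [ 0.565 -0.168] all [ 0.55  -0.183  0.027] [ 0.581 -0.153  0.05 ]
chipped 0.53 [421.5, 235.1, 10.5, 17.4] top 0.06438338258055486 mid [ 0.512 -0.323] all [ 0.488 -0.336  0.022] [ 0.517 -0.306  0.066]
whole_a 0.7 [398.1, 239.5, 11.2, 13.4] top 0.06611629124537245 mid [ 0.493 -0.253] all [ 0.478 -0.269  0.023] [ 0.508 -0.239  0.068]
whole_a 0.67 [393.1, 211.1, 9.8, 14.0] top 0.06692695527572434 mid [ 0.579 -0.239] all [ 0.563 -0.253  0.021] [ 0.593 -0.223  0.068]
whole_a 0.57 [379.3, 245.7, 11.2, 11.6] top 0.0665912989992203 mid [ 0.48  -0.183] all [ 0.465 -0.197  0.036] [ 0.494 -0.167  0.068]
board 0.86 [357.5, 198.6, 84.6, 70.6] top 0.01861871635119803 mid [ 0.536 -0.245] all [ 0.444 -0.356  0.003] [ 0.63  -0.137  0.025]
reject 0.58 [274.7, 236.6, 62.5, 47.7] top 0.028053491288927423 mid [0.452 0.045] all [ 0.387 -0.043 -0.003] [0.518 0.132 0.031]
vial 0.72 [226.2, 253.3, 17.7, 8.5] top 0.06478857717129435 mid [0.466 0.261] all [0.448 0.243 0.011] [0.482 0.278 0.066]
gate 0.8 [190.2, 183.9, 122.6, 20.8] top 0.2022524460
[... 585 characters left out ...]
0.64 [185.0, 184.6, 22.0, 25.0] top 0.2014553624324556 mid [0.625 0.341] all [0.6   0.312 0.05 ] [0.666 0.368 0.203]
top bolt_handle [(0.57, [243.0, 191.2])]
top guard [(0.87, [252.4, 204.6]), (0.35, [185.0, 265.1])]
top gate [(0.93, [308.6, 205.2])]
top short [(0.54, [373.4, 225.3])]
top chipped [(0.68, [400.4, 233.3]), (0.42, [426.3, 243.2])]
top reject [(0.79, [304.5, 261.3])]
top bolt [(0.76, [244.5, 193.7]), (0.24, [418.0, 215.5])]
side bolt_handle [(0.6, [351.5, 151.4])]
side guard [(0.83, [347.6, 224.6])]
side gate []
side short [(0.82, [335.8, 343.0]), (0.39, [313.1, 414.7])]
side chipped [(0.76, [309.6, 412.7])]
side reject [(0.94, [281.0, 272.0])]
side bolt [(0.77, [349.0, 178.4])]
```

The top view shows the board around (400,235) with short at (376,223) and chipped near (427,243). The tray is at (306,261), and the gate and bolt handle at (243,191). The side view agrees, with chipped at (313,410).

Next I'll move over chipped, turning the tool so it closes along the board's x.

```bash
python3 -m handwheel '[[[0.023,0.021,0,0,0,5.9],[0.023,0.021,0,0,0,5.9],[0.023,0.021,0,0,0,5.9],[0.023,0.021,0,0,0,5.9],[0.023,0.021,0,0,0,5.9],[0.023,0.021,0,0,0,5.9],[0.023,0.021,0,0,0,5.9],[0.023,0.021,0,0,0,5.9],[0.023,0.021,0,0,0,5.9],[0.023,0.021,0,0,0,5.9],[0.023,0.021,0,0,0,5.9],[0.023,0.021,0,0,0,5.9],[0.023,0.021,0,0,0,5.9],[0.023,0.021,0,0,0,5.6],[0,0,0,0,0,0],[0,0,0,0,0,0]]]'
python3 - <<'E'
from h import *
p,d=grab_frame("wrist"); cv2.imwrite("pics/w1.png",p)
np.set_printoptions(precision=3,suppress=True)
print(state()["joint_pos"]); print(camera_info("wrist"))
c=world("top",[[308.6,205.2],[252.4,204.6],[304.5,261.3]],z=0);print(c, world("top",[[243,191.2]],z=.238),world("side",[[351.5,151.4]],z=.238),world("side",[[281,272.]],z=0))
E
```

```text
time: 2.78
tool_pos: [0.5086, -0.3017, 0.2312]
tool_rot: [-0.0, 0.645, 0.764, -0.0]
contact_force: [-1.1, -0.6, 0.2]
gripper_width: 0.997
grasp_force: 0.0
[-0.663 -0.027  1.693 -0.     1.475 -0.83 ]
{'fx': 371.64829954431775, 'fy': 371.64829954431775, 'cx': 321.4971261502512, 'cy': 236.48166967587474, 'T': array([[ 0.986, -0.161, -0.043,  0.496],
       [ 0.166,  0.952,  0.256, -0.237],
       [ 0.   , -0.26 ,  0.966,  0.374],
       [ 0.   ,  0.   ,  0.   ,  1.   ]])}
[[0.63  0.033 0.   ]
 [0.633 0.208 0.   ]
 [0.455 0.047 0.   ]] [[0.623 0.204 0.238]] [[0.629 0.203 0.238]] [[0.443 0.043 0.   ]]
```

View pics/w1.png

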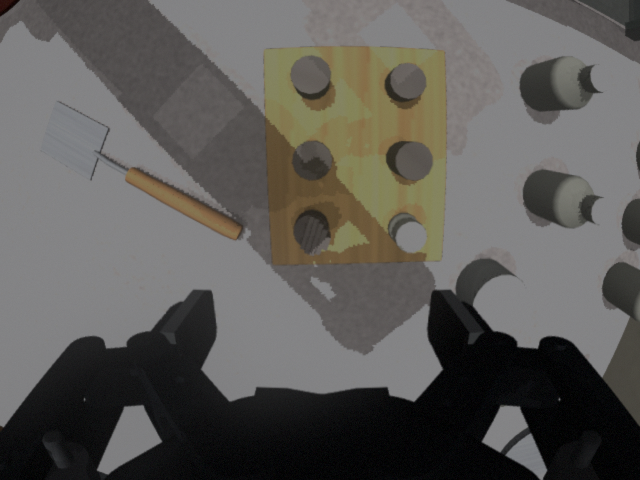

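The wrist view shows chipped at (313,232), short at top right (408,82) and the pot at (408,233). I'll measure chipped and short from the wrist depth.

```bash
cat >> h.py <<'E'
def wrist_cloud(box):
    c=camera_info("wrist");T=c["T"];p,d=grab_frame("wrist")
    l,t,w,h=box;v,u=np.mgrid[t:t+h,l:l+w];v=v.ravel();u=u.ravel();z=d[v,u]
    x=(u-c["cx"])/c["fx"];y=(v-c["cy"])/c["fy"];r=np.hypot(x,y)+1e-9;k=np.tan(r)/r
    return p,(np.c_[x*k,-y*k,-np.ones(len(x))]*z[:,None])@T[:3,:3].T+T[:3,3]
E
python3 - <<'E'
from h import *
np.set_printoptions(precision=3,suppress=True)
p,w=wrist_cloud((285,200,60,65))
for lo,hi in((.02,.07),(.03,.07),(.036,.045),(.045,.053),(.053,.058),(.058,.07)):
    s=w[(w[:,2]>lo)&(w[:,2]<hi)];print(lo,hi,len(s),s.mean(0),np.percentile(s,2,0),np.percentile(s,98,0))
for b in((380,55,60,50),(285,135,60,50)):
    p,w=wrist_cloud(b);z=np.percentile(w[:,2],90);s=w[abs(w[:,2]-z)<.004];print(z,(np.percentile(s,1,0)+np.percentile(s,99,0))/2)
cv2.imwrite("pics/w2.png",cv2.resize(p[195:270,270:350],None,fx=6,fy=6,interpolation=2))
E
```

```text
0.02 0.07 1273 [ 0.502 -0.321  0.049] [ 0.487 -0.337  0.024] [ 0.518 -0.306  0.063]
0.03 0.07 1210 [ 0.503 -0.321  0.05 ] [ 0.487 -0.337  0.033] [ 0.518 -0.307  0.063]
0.036 0.045 343 [ 0.494 -0.319  0.039] [ 0.485 -0.334  0.036] [ 0.517 -0.306  0.044]
0.045 0.053 282 [ 0.501 -0.321  0.048] [ 0.495 -0.337  0.045] [ 0.517 -0.306  0.053]
0.053 0.058 148 [ 0.504 -0.321  0.054] [ 0.499 -0.339  0.053] [ 0.517 -0.307  0.058]
0.058 0.07 396 [ 0.511 -0.324  0.061] [ 0.504 -0.337  0.058] [ 0.518 -0.31   0.064]
0.04474711391438586 [ 0.563 -0.17   0.044]
0.06279209318154319 [ 0.492 -0.256  0.062]
```

View pics/w2.png

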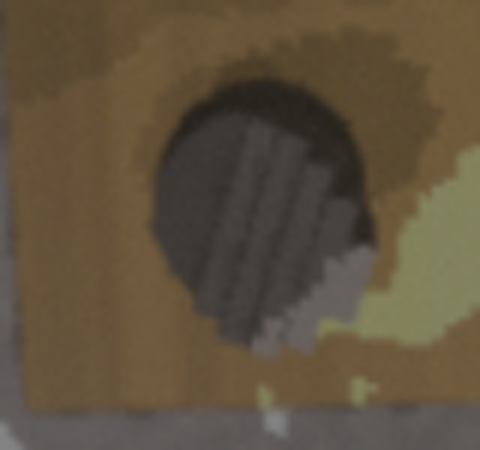

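Chipped's high side faces world +x and its break faces -x, centred near (0.503,-0.322). I'll turn the tool to close along world y, across the steps, and go down.

```bash
python3 -m handwheel '[[[-0.0005,-0.002,-0.008,0,0,-7.12],[-0.0005,-0.002,-0.008,0,0,-7.12],[-0.0005,-0.002,-0.008,0,0,-7.12],[-0.0005,-0.002,-0.008,0,0,-7.12],[-0.0005,-0.002,-0.008,0,0,-7.12],[-0.0005,-0.002,-0.008,0,0,-7.12],[-0.0005,-0.002,-0.008,0,0,-7.12],[-0.0005,-0.002,-0.008,0,0,-7.12],[-0.0005,-0.002,-0.008,0,0,-7.12],[-0.0005,-0.002,-0.008,0,0,-7.12],[-0.0005,0,-0.008,0,0,-7.12],[-0.0005,0,-0.008,0,0,-7.12],[0,0,-0.008,0,0,-7.12],[0,0,0,0,0,-7.12],[0,0,0,0,0,0]]]' 0.7
python3 -m handwheel '[[[0,0,-0.025,0,0,0],[0,0,-0.025,0,0,0],[0,0,-0.025,0,0,0],[0,0,-0.020,0,0,0],[0,0,-0.016,0,0,0],[0,0,0,0,0,0]]]'
python3 -m handwheel '[[[0,0,0,0,0,0],[0,0,0,0,0,0],[0,0,0,0,0,0],[0,0,0,0,0,0],[0,0,0,0,0,0]]]' 0
```

```text
time: 4.23
tool_pos: [0.5006, -0.3234, 0.1266]
tool_rot: [-0.0, 1.0, -0.003, -0.001]
contact_force: [-0.9, -0.1, -0.1]
gripper_width: 0.702
grasp_force: 0.0
time: 4.73
tool_pos: [0.5013, -0.3235, 0.0156]
tool_rot: [-0.0, 1.0, -0.0, -0.0]
contact_force: [0.2, -1.0, 0.8]
gripper_width: 0.703
grasp_force: 0.2
time: 5.15
tool_pos: [0.502, -0.3234, 0.0171]
tool_rot: [0.001, 1.0, -0.001, 0.0]
contact_force: [-1.0, -1.3, 3.4]
gripper_width: 0.377
grasp_force: 59.9
```

```bash
python3 -m handwheel '[[[0,0,0.03,0,0,0],[0,0,0.03,0,0,0],[0,0,0.03,0,0,0],[-0.0065,0.0366,0,0,0,0],[-0.0065,0.0366,0,0,0,0],[-0.0065,0.0366,0,0,0,0],[-0.0065,0.0366,0,0,0,0],[-0.0065,0.0366,0,0,0,0],[-0.0065,0.0366,0,0,0,0],[-0.0065,0.0366,0,0,0,0],[-0.0065,0.0366,0,0,0,0],[-0.0065,0.0366,0,0,0,0],[-0.0065,0.0366,0,0,0,0],[-0.0065,0.0366,0,0,0,0],[0,0,0,0,0,0],[0,0,0,0,0,0]]]'
python3 -m handwheel '[[[0,0,-0.03,0,0,0],[0,0,-0.03,0,0,0],[0,0,-0.02,0,0,0],[0,0,-0.015,0,0,0],[0,0,0,0,0,0],[0,0,0,0,0,0]]]'
python3 - <<'E'
from h import *
print(state()["contact_force"],state()["grasp_force"])
E
```

```text
time: 6.48
tool_pos: [0.4293, 0.0815, 0.1058]
tool_rot: [0.0, 1.0, 0.002, -0.0]
contact_force: [-0.2, -0.7, -0.9]
gripper_width: 0.374
grasp_force: 59.9
time: 6.98
tool_pos: [0.43, 0.0786, 0.0106]
tool_rot: [0.0, 1.0, -0.002, -0.001]
contact_force: [-0.7, -0.3, -0.4]
gripper_width: 0.377
grasp_force: 64.8
[-0.74942114 -0.28829119 -0.38242358] 64.76734055395355
```

```bash
python3 -m handwheel '[[[0,0,-0.001,0,0,0],[0,0,0,0,0,0],[0,0,0,0,0,0],[0,0,0.03,0,0,0],[0,0,0.035,0,0,0],[0,0,0.035,0,0,0],[0.0167,-0.031,0,0,0,0],[0.0167,-0.031,0,0,0,0],[0.0167,-0.031,0,0,0,0],[0.0167,-0.031,0,0,0,0],[0.0167,-0.031,0,0,0,0],[0.0167,-0.031,0,0,0,0],[0.0167,-0.031,0,0,0,0],[0.0167,-0.031,0,0,0,0],[0,0,0,0,0,0],[0,0,0,0,0,0]]]' 0.56
python3 -m handwheel '[[[0,0,-0.03,0,0,0],[0,0,-0.03,0,0,0],[0,0,-0.02,0,0,0],[0,0,-0.012,0,0,0],[0,0,0,0,0,0]]]'
python3 -m handwheel '[[[0,0,0,0,0,0],[0,0,0,0,0,0],[0,0,0,0,0,0],[0,0,0,0,0,0],[0,0,0,0,0,0]]]' 0
```

```text
time: 8.32
tool_pos: [0.5644, -0.1698, 0.1106]
tool_rot: [0.0, 1.0, -0.002, 0.0]
contact_force: [-0.3, 1.3, 0.6]
gripper_width: 0.56
grasp_force: 0.0
time: 8.73
tool_pos: [0.5611, -0.1661, 0.0151]
tool_rot: [-0.001, 1.0, -0.0, -0.003]
contact_force: [-0.4, 0.4, -0.5]
gripper_width: 0.559
grasp_force: 0.0
time: 9.15
tool_pos: [0.5646, -0.1684, 0.0196]
tool_rot: [0.0, 1.0, -0.001, 0.001]
contact_force: [-0.1, 1.0, -1.3]
gripper_width: 0.379
grasp_force: 59.5
```

```bash
python3 -m handwheel '[[[0,0,0.03,0,0,0],[0,0,0.03,0,0,0],[0,0,0.03,0,0,0],[-0.0157,0.0302,0,0,0,0],[-0.0157,0.0302,0,0,0,0],[-0.0157,0.0302,0,0,0,0],[-0.0157,0.0302,0,0,0,0],[-0.0157,0.0302,0,0,0,0],[-0.0157,0.0302,0,0,0,0],[0,0,0,0,0,0],[0,0,0,0,0,0],[0,0,-0.03,0,0,0],[0,0,-0.03,0,0,0],[0,0,-0.02,0,0,0],[0,0,-0.015,0,0,0],[0,0,-0.002,0,0,0],[0,0,0,0,0,0]]]'
python3 -m handwheel '[[[0,0,0,0,0,0],[0,0,0,0,0,0],[0,0,0,0,0,0],[0,0,0.03,0,0,0],[0,0,0.04,0,0,0],[0,0,0.04,0,0,0],[0,0,0.04,0,0,0],[0,0,0.04,0,0,0],[0,0,0.04,0,0,0],[0,0,0.03,0,0,0],[0,0,0.03,0,0,0],[0,0,0,0,0,0]]]' 0.55
python3 - <<'E'
from h import *
p,d=grab_frame("side"); cv2.imwrite("pics/s2.png",cv2.resize(p[80:400,200:480],None,fx=2,fy=1.8))
print(state()["tool_pos"])
E
```

```text
time: 10.57
tool_pos: [0.4702, 0.012, 0.0111]
tool_rot: [0.0, 1.0, -0.002, -0.0]
contact_force: [-0.5, 0.8, -0.2]
gripper_width: 0.374
grasp_force: 63.3
time: 11.57
tool_pos: [0.4724, 0.0126, 0.3099]
tool_rot: [0.001, 1.0, -0.001, 0.007]
contact_force: [0.4, -1.0, 1.0]
gripper_width: 0.548
grasp_force: 0.0
[0.47150918 0.01269888 0.30644435]
```

View pics/s2.png

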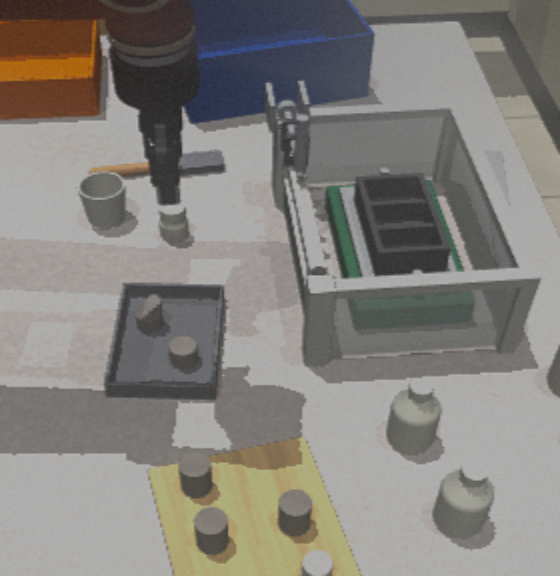

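Both odd cylinders stand in the tray: chipped at (149,312) and short at (183,350) in the crop. Next is the bolt handle.

```bash
python3 -m handwheel '[[[0.0225,0.027,0,0,0,0],[0.0225,0.027,0,0,0,0],[0.0225,0.027,0,0,0,0],[0.0225,0.027,0,0,0,0],[0.0225,0.027,0,0,0,0],[0.0225,0.027,0,0,0,0],[0.0225,0.027,0,0,0,0],[0,0,0,0,0,0],[0,0,0,0,0,0]]]'
python3 - <<'E'
from h import *
s=state();print(s["tool_pos"])
p,d=grab_frame("wrist"); cv2.imwrite("pics/w3.png",p)
p,w=wrist_cloud((0,0,640,480))
m=(w[:,2]>.235)&(w[:,2]<.262)&(abs(w[:,0]-.628)<.03)&(abs(w[:,1]-.201)<.025)
s=w[m];print(len(s),s.mean(0) if len(s) else 0,np.percentile(s,[2,98],0) if len(s) else 0)
E
```

```text
time: 12.37
tool_pos: [0.627, 0.203, 0.2981]
tool_rot: [0.001, 1.0, 0.0, -0.002]
contact_force: [-0.1, -0.2, -0.4]
gripper_width: 0.55
grasp_force: 0.0
[0.62698003 0.20301255 0.29809506]
914 [0.62978583 0.20171045 0.253629  ] [[0.6211817  0.19442749 0.2369751 ]
 [0.63545947 0.20862671 0.25828274]]
```

View pics/w3.png

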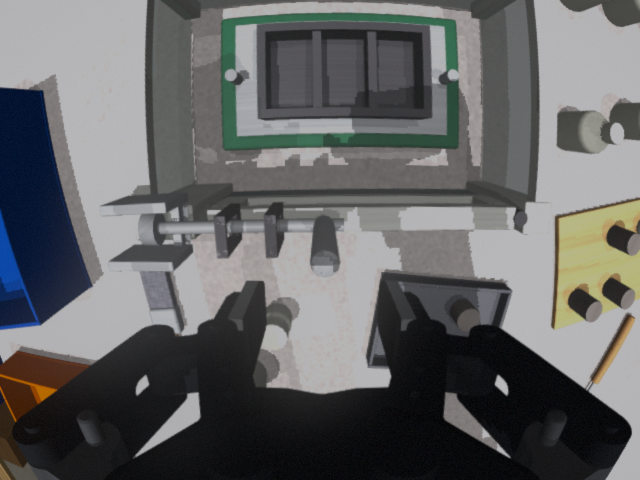

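The pin's top is at (324,260), between the fingers, at about (0.628,0.2015). The gate lies along world y.

```bash
python3 -m handwheel '[[[0,0,-0.03,0,0,0],[0,0,-0.03,0,0,0],[0,0,-0.02,0,0,0],[0,0,0,0,0,0]]]'
python3 -m handwheel '[[[0,0,0,0,0,0],[0,0,0,0,0,0],[0,0,0,0,0,0],[0,0,0,0,0,0],[0,0,0,0,0,0],[0,0,0,0,0,0],[0,0,0,0,0,0]]]' 0
python3 -m handwheel '[[[0,0,0.004,0,0,0],[0,0,0.004,0,0,0],[0,0,0.004,0,0,0],[0,0,0.002,0,0,0],[0,0,0,0,0,0],[0,0,0,0,0,0]]]'
```

```text
time: 12.8
tool_pos: [0.6236, 0.2002, 0.2152]
tool_rot: [0.001, 1.0, -0.001, -0.005]
contact_force: [-0.8, -0.3, -0.7]
gripper_width: 0.549
grasp_force: 0.0
time: 13.38
tool_pos: [0.6283, 0.2021, 0.2244]
tool_rot: [-0.0, 1.0, -0.001, 0.002]
contact_force: [-2.0, -1.5, 6.2]
gripper_width: 0.169
grasp_force: 58.8
time: 13.88
tool_pos: [0.6273, 0.202, 0.2353]
tool_rot: [0.0, 1.0, -0.001, 0.0]
contact_force: [2.2, -1.2, -1.9]
gripper_width: 0.165
grasp_force: 58.5
```

```bash
python3 -m handwheel '[[[0,-0.006,0,0,0,0],[0,-0.006,0,0,0,0],[0,-0.006,0,0,0,0],[0,-0.006,0,0,0,0],[0,-0.006,0,0,0,0],[0,-0.006,0,0,0,0],[0,-0.006,0,0,0,0],[0,-0.006,0,0,0,0],[0,-0.006,0,0,0,0],[0,-0.001,0,0,0,0],[0,0,0,0,0,0],[0,0,0,0,0,0],[0,0,0,0,0,0]]]'
python3 - <<'E'
from h import *
p,w=wrist_cloud((0,0,640,480)); cv2.imwrite("pics/w4.png",p)
print(state()["contact_force"])
E
```

```text
time: 14.97
tool_pos: [0.6273, 0.1475, 0.2355]
tool_rot: [-0.001, 1.0, -0.001, 0.0]
contact_force: [3.8, 4.1, -2.7]
gripper_width: 0.17
grasp_force: 59.1
[ 2.32330949  4.01621419 -1.86761665]
```

View pics/w4.png

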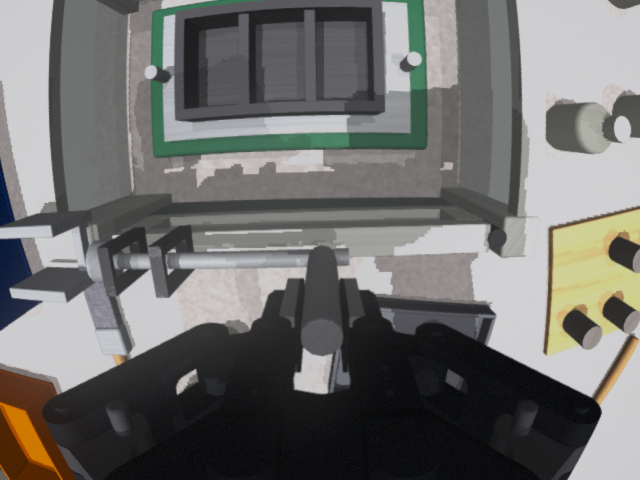

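The bolt's head, at (95,262), is clear of the cheeks and lip, drawn about 54 mm. I'll swing the gate about the hinge at roughly (0.628,0.016).

```bash
python3 -m handwheel '[[[-0.0055,-0.0005,0,0,0,2.4],[-0.0055,-0.0005,0,0,0,2.4],[-0.0055,-0.0005,0,0,0,2.4],[-0.0055,-0.0005,0,0,0,2.4],[-0.0053,-0.0014,0,0,0,2.4],[-0.0053,-0.0014,0,0,0,2.4],[-0.0053,-0.0014,0,0,0,2.4],[-0.0053,-0.0014,0,0,0,2.4],[-0.005,-0.0022,0,0,0,2.4],[-0.005,-0.0022,0,0,0,2.4],[-0.005,-0.0022,0,0,0,2.4],[-0.005,-0.0022,0,0,0,2.4],[0,0,0,0,0,0],[0,0,0,0,0,0],[0,0,0,0,0,0],[0,0,0,0,0,0],[0,0,0,0,0,0],[0,0,0,0,0,0]]]'
python3 - <<'E'
from h import *
p,d=grab_frame("side"); cv2.imwrite("pics/s3.png",cv2.resize(p[80:440,200:480],None,fx=2,fy=1.6))
p,w=wrist_cloud((0,0,640,480)); cv2.imwrite("pics/w5.png",p)
s=state();print(s["contact_force"],s["joint_vel"].round(3))
E
```

```text
time: 16.52
tool_pos: [0.5657, 0.131, 0.2366]
tool_rot: [-0.0, 0.969, 0.248, 0.003]
contact_force: [8.4, 3.9, -1.0]
gripper_width: 0.166
grasp_force: 59.2
[ 8.07708373  3.35880198 -0.56049768] [-0.    -0.001 -0.001  0.     0.001  0.001]
```

View pics/w5.png

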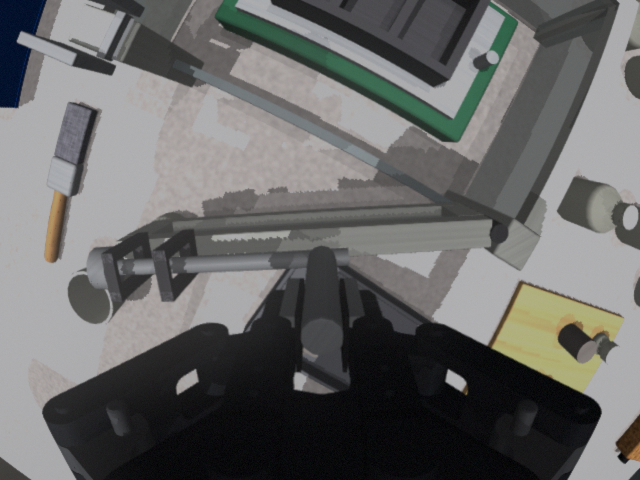

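View pics/s3.png

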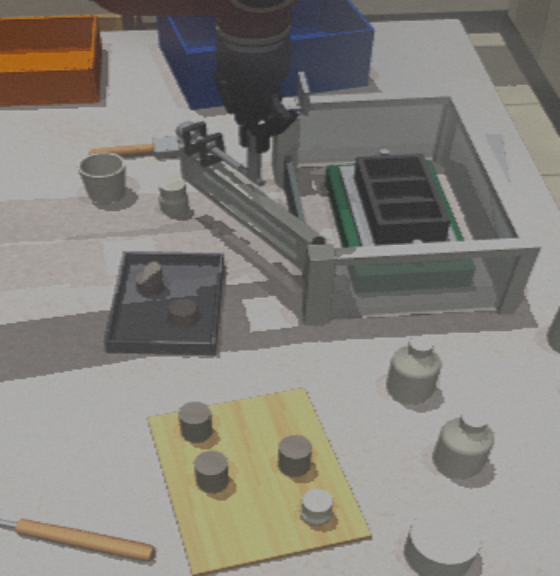

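The gate stands about 28° open, held by the pin and still. The odd cylinders are in the tray, and the sound ones and the bystanders look unmoved.

```bash
python3 -c "
from plant import *
print(job_done())"
```

```text
the job is handed in; nothing more can be done
None
```

I handed the job in at about 17 s of the 69 s allowed: the short and broken cylinders are in the grey tray, and the sound ones look unmoved where they stood. The gripper holds the gate still by its bolt, about 28 degrees open; the hand-in gave no verdict.

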